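# Switch on the cupping scale

### The job

Switch on the coffee scale (the larger white instrument with the square steel weighing plate): nudge the small black ridge of the slide switch on its deck past its click, away from the display window, until it sits home at the other end of its slot. Do not move the same kind of switch on the brew timer (the smaller white instrument with the round dial), and let go when you are done.

Things in the scene. Friction and masses are not known exactly. Their poses are not given: they have to be found in the camera images.
- scale_switch_ridge (a point): Centre of the scale switch's black ridge, 24 mm (point x) by 9 mm (point y) by 9 mm high, on a flat deck 30 mm above the table (ridge top 39 mm). It slides level along point -y to ON; +y points to the flush display window, safe to touch. From the OFF ridge's centre the flat deck runs 100 mm to +y, 60 to -y, 40 to -x and 45 to +x, where the weighing plate is 6 mm higher. Scale 170 x 220 mm, fixed.
- scale_switch (a joint): Travel of the scale's switch in m: 0 = OFF (start, display end of its slot), 0.018 = ON (end stop). It takes about 4 N to leave OFF; the force fades to almost nothing at the detent, 0.009, and soon after that the switch snaps by itself to the ON stop and stays there.
- timer_switch_ridge (a point): Centre of the ridge of the brew timer's switch, to be left alone: same size, height and axes as the scale's, but on the timer, a smaller white box 130 mm (y) by 140 mm (x), deck also 30 mm high, with a round steel dial 58 mm across and no plate. Fixed to the table. Scale and timer may stand on either side.
- timer_switch (a joint): Travel of the timer's switch in m: 0 = OFF (start), 0.018 = ON, detent at 0.009. It must stay OFF.
Things that resemble listed ones, but are neither listed nor needed, are in the scene too. What is shaped like the part that bears timer_switch_ridge but purple or red is not meant.

How it is judged:
At the end, for the whole second after the job is handed in: The scale's switch rests at its ON end (more than 14 of its 18 mm) and the timer's switch is still at OFF (less than 4 mm) (value of joint scale_switch above 0.014 m and value of joint timer_switch below 0.004 m); the robot touches nothing.
It fails at once if the timer's switch was moved past its detent (value of joint timer_switch above 0.009 m).
It also fails if it takes over 29 s, if anything falls off the work surface, if the arm or the gripper's body presses on something with over 40 N, if the wrist force passes 120 N, or if a joint passes its speed limit or range.

### The arm

A 7-joint arm with a two-finger parallel gripper is mounted at the origin on the work surface. World frame = base frame: x ahead of the robot, y to its left, z up, the work surface at z = 0. Lengths are in m, angles in rad, forces in N, time in s.
With the tool pointing down it reaches from about 0.425 to 0.925 m from the base axis. Payload 6.8 kg.
Tool frame: the origin (TCP) lies on the mounting face of the last link; the fingertips stand 173 mm ahead of it and the grasp point (between the pads) lies 155 mm ahead of it; z points along the fingers, y is the line along which they close (so a half turn about z gives the same grasp; the last joint's range is limited). The gripper opens to 85 mm and grips with 20 to 120 N. Pads are 22 mm wide; open, the fingers measure 114 mm over their backs; the gripper's body (76 mm by 85 mm) begins 54 mm behind the grasp point. The pads swing forward as they close: fully open they stand 13 mm farther back than shut.
Start: joints at [-1.393, 0.477, 0.022, 1.555, -0.011, 1.109, -0.083], TCP at [0.19, 0.648, 0.405] pointing down, gripper open.
Joint ranges: [-2.96, 2.96], [-0.34, 2.1], [-1.41, 1.46], [0.24, 2.44], [-1.37, 4.51], [0.17, 1.92], [-2.96, 2.96]. Speed limits (rad/s): [2.39, 2.39, 3.14, 3.14, 3.14, 3.14, 3.14].

### API

Orientations are given as a unit quaternion [w, x, y, z].
In Python, from station import bot gives the robot as it stands. The module is installed in compiled form; this text tells all that it offers.
- The arm moves only by the shell command python3 -m pendant 'ROWS' [FORCE]. ROWS is JSON, a list of rows, each a list of 5 numbers: the finger opening in m, from 0 to 0.0854, then the shift along the tool's x, y, z in m, then the turn about the tool's z in degrees. In form: [[jaw, x, y, z, yaw], ...]. A call has 1 to 12 rows; each row shifts and turns the commanded pose from where the row before left it, along the tool's axes as they then stand; what a row does not reach is not made up. A row lasts 1/12 s, in which the tool goes at most 41.7 mm and 7.16 degrees, less where a joint would pass 70% of its speed; a pose out of reach is approached as far as the arm can. A call with a gripper value outside its range is refused whole. The fingers move at their own pace and stop on an object; FORCE is the grip in N (left out, the last holds). Time passes only in rows, so rows that do not move let the fingers close. It gives the time, the measured TCP pose, the force, the opening and the grip force at its end, in the units of the state.
- bot.get_obs(): the state, without advancing time (a new reading comes with each control period).
- bot.read_camera(name): name is "side" or "top" or "wrist"; returns (picture, depth): 400x640x3 uint8, blue, green, red; 400x640 float32, m along the optical axis (not along the pixel's ray), 0 where there is no reading.
- bot.camera_model(name): a dict with "intrinsics" (3x3 intrinsics, pixels), "R" (3x3) and "t" (3): a world point X has camera coordinates R X + t. Camera axes: x right, y down, z forward; pixel columns grow to the right and rows downward; lengths in m; the calibration is good to about 2 mm. A picture is of the moment at which its call begins: read the wrist's pose just before it. camera_model takes no time and is no camera call; for the wrist camera it gives the pose at the moment of the call.
- bot.hand_in(): hands the job in; it is judged then, once.
Trained networks look in the newest picture that a camera, given by its name, has taken for a name from the list of things; names that differ only in an ending like _2 or _b are one class to them, and where a whole thing is asked for, a point or a joint stands for the part that bears it (a point fixed in the world has none). Each returns a list of dicts, best first, with "score" (0 to 1); they miss things now and then, are a little off and sometimes report something else, mostly with a low value. They report only what shows in the picture. A call takes as long as a camera call. They do not tell look-alikes from the thing itself.
- bot.boxes_of(name, camera): "at" ([column, row] in pixels, amid what is visible of it).
- bot.trace(name, camera): "mask" (400x640 bool, what is visible of it) and "at" ([column, row] in pixels, amid what is visible of it).
- bot.pinpoint(name, camera): "at" ([column, row] in pixels: a listed point, or the origin of a listed thing).
The state is a dict: "t": time; "q": joint angles; "joint_vel": joint speeds; "joint_torque": joint torques, N m; "eef_pos": TCP position; "tool_rot": TCP orientation; "contact_force": force on the tool from outside, world axes, zero at the start; "torque": the same for the moment, N m; "gripper_width": opening from 0.0 (shut) to 1.0 (fully open); "grasp_force": force on a finger pad.
Only numpy, scipy, OpenCV 4.12 (cv2) and the standard library are available. Lean on these libraries where they do the work, as an engineer would, in place of code of your own. Each camera call takes 0.05 s, during which the arm holds its last target. There are 200 camera calls.

## Working session

There is one attempt and no reset: what is moved stays moved. The work goes in short steps, Python scripts to look and compute and a shell command to move; the robot and the scene stay as the last step left them, time stands still between calls to the robot, and variables do not carry over. Pictures are saved under pics/ and viewed, at most 10 in all, crops included, and the job is handed in when it is done.

```bash
mkdir -p pics; cat > h.py <<'E'
import numpy as np, cv2
from station import bot
def world(cam,px,D,z=None):
    m=bot.camera_model(cam);K=np.array(m["intrinsics"]);R=np.array(m["R"]);t=np.array(m["t"])
    r=np.linalg.inv(K)@[px[0],px[1],1.]
    if z is None:
        c,w=int(round(px[0])),int(round(px[1])); p=D[max(w-1,0):w+2,max(c-1,0):c+2]; p=p[p>0]
        if not len(p): return None
        return R.T@(r*np.median(p)-t)
    o=-R.T@t; d=R.T@r
    return o+d*(z-o[2])/d[2]
E
python3 - <<'E'
from h import *
o=bot.get_obs();print(o["t"],o["eef_pos"],o["tool_rot"],o["gripper_width"])
for c in["top","side"]:
    I,D=bot.read_camera(c);cv2.imwrite(f"pics/{c}1.png",I)
    for n in["scale_switch_ridge","timer_switch_ridge"]:
        for d in bot.pinpoint(n,c)[:4]:print(c,n,round(d["score"],2),np.round(d["at"],1),np.round(world(c,d["at"],D,.039),3))
E
```

```text
0.0 [0.19019485 0.64735489 0.40374193] [-7.21624424e-05  1.42393768e-01  9.89809686e-01 -8.91208864e-04] 0.996172445930661
top scale_switch_ridge 0.6 [233.1 204.2] [0.542 0.137 0.039]
top timer_switch_ridge 0.64 [375.3 120.9] [ 0.754 -0.234  0.039]
top timer_switch_ridge 0.43 [342.2 204. ] [ 0.538 -0.143  0.039]
top timer_switch_ridge 0.4 [415.1 284.8] [ 0.331 -0.322  0.039]
side scale_switch_ridge 0.54 [277.5 169.6] [0.543 0.123 0.039]
side timer_switch_ridge 0.62 [351.9 305.2] [ 0.33  -0.324  0.039]
side timer_switch_ridge 0.56 [436.8 188.3] [ 0.756 -0.242  0.039]
```

View pics/top1.png

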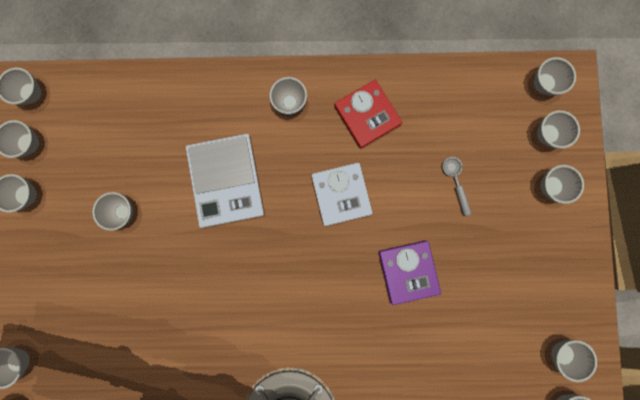

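The top view shows these candidates: the white scale with its plate at (225,180), display (209,209) and switch about (240,203); the white timer, switch (348,204); the red look-alike (377,120); and the purple one (417,284). I choose the scale's switch at (240,203) and check it in a crop.

```bash
python3 - <<'E'
from h import *
I=cv2.imread("pics/top1.png")[130:230,180:280];a=cv2.resize(I,None,fx=5,fy=5,interpolation=cv2.INTER_CUBIC);cv2.imwrite("pics/crop1.png",a)
g=cv2.imread("pics/top1.png",0)
print(g[198:210,226:254])
for p in [(209,209),(240,203)]:print(p,np.round(world("top",p,None,.03),3))
E
```

```text
[[188 188 186 187 186 184 178 173 167 159 158 153 149 144 134 128 120 112
  105 101  99  97 108 132 152 181 188 188]
 [189 186 180 172 166 160 152 148 130 112 107 115 143 147 145 122  97  91
   88  90  88  88 102 124 147 172 187 188]
 [187 185 170 150 136 134 140 141 108  84  77 106 159 175 170 137  94  88
   86  89  91  88  99 121 142 167 186 189]
 [188 185 170 140 126 137 164 163 122  87  80 107 164 185 182 150 104  85
   88  90  90  88  96 116 136 158 183 189]
 [188 187 176 145 130 148 180 178 131  95  87 101 148 184 185 159 110  87
   88  90  86  88  94 110 131 150 182 190]
 [188 189 181 145 131 146 182 182 141  99  89  96 137 182 188 172 120  89
   88  89  88  88  91 106 131 149 182 188]
 [188 189 181 150 127 142 179 186 162 108  85  89 127 180 191 179 131  91
   86  90  87  90  90 103 130 153 182 188]
 [189 187 184 158 129 136 173 187 176 121  85  85 116 178 190 180 139  98
   88  88  92  94  96 111 129 150 177 187]
 [188 188 185 163 134 127 160 185 179 134  91  80 102 163 179 169 131 104
  103 108 111 114 121 126 141 154 177 186]
 [188 190 185 169 139 127 151 179 174 130  84  66  85 133 150 142 133 128
  131 139 138 134 142 152 169 177 183 186]
 [189 189 188 176 143 126 132 156 148 113  89  91 113 133 140 143 150 155
  164 171 172 171 173 177 184 186 187 187]
 [188 189 189 181 152 130 125 139 141 135 137 148 155 166 173 170 176 180
  183 187 186 188 187 188 190 188 188 188]]
(209, 209) [0.531 0.202 0.03 ]
(240, 203) [0.546 0.121 0.03 ]
```

View pics/crop1.png

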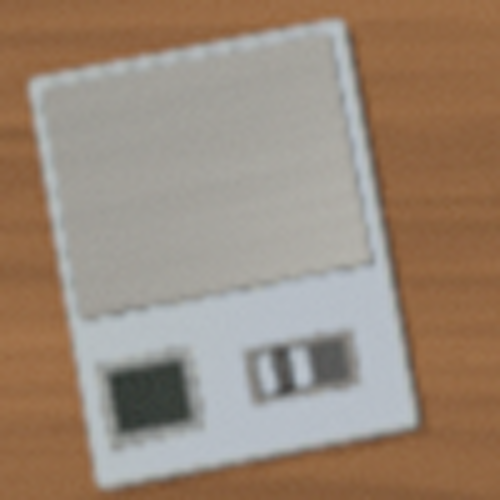

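The crop confirms the scale. The ridge is the black bar at crop (285,370), i.e. pixel (236.6,203.7). It sits at the display end of the slot, which runs right and slightly up to crop (355,360).

```bash
cat >> h.py <<'E'
from scipy.spatial.transform import Rotation as Ro
def rel(goal):
    o=bot.get_obs();w,x,y,z=o["tool_rot"];R=Ro.from_quat([x,y,z,w]).as_matrix()
    print("t",round(o["t"],2),"tcp",np.round(o["eef_pos"],4),"yaxis ang",round(np.degrees(np.arctan2(R[1,1],R[0,1])),2),"toolshift mm",np.round(1000*R.T@(np.array(goal)-o["eef_pos"]),1),"F",np.round(o["contact_force"],1))
E
python3 - <<'E'
from h import *
r=world("top",(236.6,203.7),None,.039)
a=world("top",(180+250/5,130+378/5),None,.03);b=world("top",(180+355/5,130+360/5),None,.03)
u=(b-a)/np.linalg.norm(b-a);print(r,u,np.degrees(np.arctan2(-u[1],-u[0])))
g=r-u*.05;g[2]=.33;print(g);rel(g)
E
```

```text
[0.54332662 0.12832933 0.039     ] [ 0.15292695 -0.9882375   0.        ] 98.79658561028815
[0.53568027 0.1777412  0.33      ]
t 0.3 tcp [0.1903 0.6475 0.4044] yaxis ang 73.62 toolshift mm [-463.8 -353.3   74.6] F [ 0.7  0.3 -0.1]
```

```bash
python3 -m pendant '[[0,-0.023,-0.0175,0,0],[0,-0.023,-0.0175,0,0],[0,-0.023,-0.0175,0,0],[0,-0.023,-0.0175,0,0],[0,-0.023,-0.0175,0,0],[0,-0.023,-0.0175,0,0],[0,-0.023,-0.0175,0,0],[0,-0.023,-0.0175,0,0],[0,-0.023,-0.0175,0,0],[0,-0.023,-0.0175,0,0],[0,-0.023,-0.0175,0,0],[0,-0.023,-0.0175,0,0]]' 30; python3 -m pendant '[[0,-0.023,-0.0175,0,0],[0,-0.023,-0.0175,0,0],[0,-0.023,-0.0175,0.01,0],[0,-0.023,-0.0175,0.01,0],[0,-0.023,-0.0175,0.01,0],[0,-0.023,-0.0175,0.01,0],[0,-0.023,-0.0175,0.01,0],[0,-0.023,-0.0175,0.01,0],[0,0,0,0.01,-6.3],[0,0,0,0,-6.3],[0,0,0,0,-6.3],[0,0,0,0,-6.3]]'
python3 - <<'E'
from h import *
rel([.5357,.1777,.33])
I,D=bot.read_camera("wrist");cv2.imwrite("pics/w1.png",I)
for n in["scale_switch_ridge","timer_switch_ridge"]:
    for d in bot.pinpoint(n,"wrist")[:4]:print(n,round(d["score"],2),np.round(d["at"],1),np.round(world("wrist",d["at"],D,.039),4))
E
```

```text
t: 1.3
eef_pos: [0.3965, 0.367, 0.4048]
tool_rot: [0.0, 0.142, 0.99, 0.0]
contact_force: [0.1, -0.7, 0.3]
gripper_width: -0.001
grasp_force: 0.0
t: 2.3
eef_pos: [0.533, 0.1819, 0.3344]
tool_rot: [-0.0, -0.079, 0.997, -0.0]
contact_force: [1.0, 0.0, -0.8]
gripper_width: 0.0
grasp_force: 0.0
t 2.3 tcp [0.533  0.1819 0.3344] yaxis ang 99.11 toolshift mm [-2.  -4.6  4.4] F [ 1.   0.  -0.8]
scale_switch_ridge 0.57 [251.  194.3] [0.5418 0.1294 0.039 ]
```

View pics/w1.png

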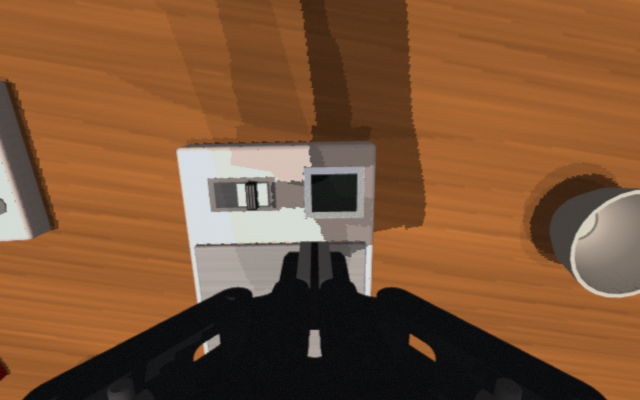

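The wrist view shows the ridge at (252,195) at the display (right) end of its slot, 210..275, which agrees with the top camera. Next I go down on the display side.

```bash
python3 - <<'E'
from h import *
rel([.5378,.1592,.208])
E
```

```text
t 2.45 tcp [0.533  0.182  0.3347] yaxis ang 98.65 toolshift mm [ -1.3 -23.3 126.7] F [-0.3  0.5 -0.1]
```

```bash
python3 -m pendant '[[0,-0.001,-0.011,0.02,0],[0,0,-0.012,0.02,0],[0,0,0,0.02,0],[0,0,0,0.02,0],[0,0,0,0.015,0],[0,0,0,0.01,0],[0,0,0,0.008,0],[0,0,0,0.005,0],[0,0,0,0.004,0],[0,0,0,0.003,0],[0,0,0,0,0],[0,0,0,0,0]]'
python3 - <<'E'
from h import *
rel([.5378,.1592,.208])
I,D=bot.read_camera("wrist");cv2.imwrite("pics/w2.png",I)
for d in bot.pinpoint("scale_switch_ridge","wrist")[:2]:print(round(d["score"],2),np.round(d["at"],1),np.round(world("wrist",d["at"],D,.039),4))
E
```

```text
t: 3.45
eef_pos: [0.5376, 0.1596, 0.2101]
tool_rot: [0.0, -0.077, 0.997, 0.0]
contact_force: [0.2, 1.2, -0.6]
gripper_width: 0.002
grasp_force: 0.0
t 3.45 tcp [0.5376 0.1596 0.2101] yaxis ang 98.81 toolshift mm [-0.1 -0.4  2.1] F [ 0.2  1.2 -0.6]
0.97 [248.2 259.1] [0.5408 0.1285 0.039 ]
```

View pics/w2.png

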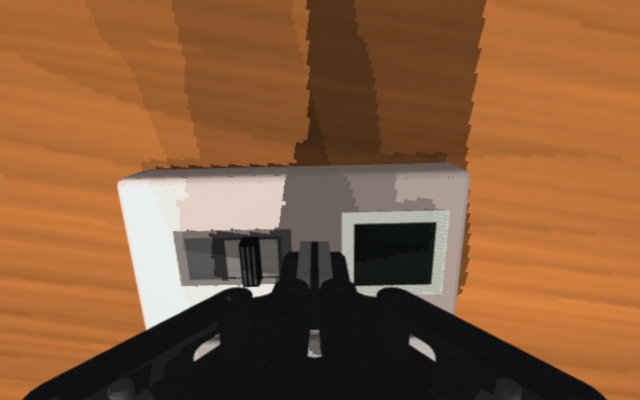

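The tips (315,250) stand on the deck's display side and the ridge (250,260) lies just beyond along tool −y. I lower 3 mm and push gently.

```bash
python3 -m pendant '[[0,0,0,0.003,0],[0,0,-0.003,0,0],[0,0,-0.003,0,0],[0,0,-0.003,0,0],[0,0,-0.003,0,0],[0,0,-0.002,0,0],[0,0,-0.002,0,0],[0,0,0,0,0]]'
python3 - <<'E'
from h import *
bot.read_camera("wrist")
for d in bot.pinpoint("scale_switch_ridge","wrist")[:2]:print(round(d["score"],2),np.round(d["at"],1),np.round(world("wrist",d["at"],None,.039),4))
rel([.5378,.1592,.208])
E
```

```text
t: 4.22
eef_pos: [0.54, 0.1431, 0.2067]
tool_rot: [0.0, -0.077, 0.997, -0.0]
contact_force: [-0.9, -0.9, 0.3]
gripper_width: 0.004
grasp_force: 0.0
0.79 [281.9 263. ] [0.5406 0.1287 0.039 ]
t 4.32 tcp [0.5399 0.1437 0.2067] yaxis ang 98.81 toolshift mm [-0.3 15.7 -1.3] F [0.1 0.7 0.3]
```

```bash
python3 -m pendant '[[0,0,-0.002,0,0],[0,0,-0.002,0,0],[0,0,-0.002,0,0],[0,0,-0.002,0,0],[0,0,-0.002,0,0],[0,0,-0.002,0,0],[0,0,0,0,0]]'
python3 - <<'E'
from h import *
I,_=bot.read_camera("wrist");cv2.imwrite("pics/w3.png",I)
for d in bot.pinpoint("scale_switch_ridge","wrist")[:2]:print(round(d["score"],2),np.round(d["at"],1),np.round(world("wrist",d["at"],None,.039),4))
rel([.5378,.1592,.208])
E
```

```text
t: 4.9
eef_pos: [0.542, 0.1311, 0.2067]
tool_rot: [0.0, -0.077, 0.997, -0.0]
contact_force: [0.7, 0.2, -0.3]
gripper_width: 0.001
grasp_force: 0.3
0.61 [288.  264.9] [0.5431 0.1189 0.039 ]
t 5.0 tcp [0.5419 0.1311 0.2067] yaxis ang 98.77 toolshift mm [-0.2 28.4 -1.3] F [ 0.6  1.  -0.1]
```

View pics/w3.png

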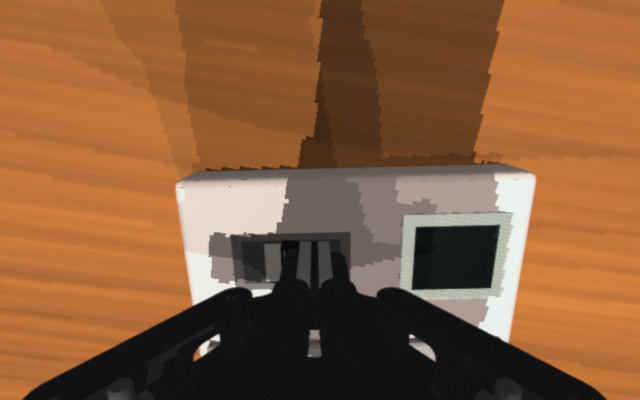

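The ridge (288,250) has moved about 9 mm and still touches the tip. I push on in small steps.

```bash
python3 -m pendant '[[0,0,-0.002,0,0],[0,0,-0.002,0,0],[0,0,-0.001,0,0],[0,0,0,0,0],[0,0,0,0,0]]'
python3 - <<'E'
from h import *
I,_=bot.read_camera("wrist")
for d in bot.pinpoint("scale_switch_ridge","wrist")[:2]:print(round(d["score"],2),np.round(d["at"],1),np.round(world("wrist",d["at"],None,.039),4))
rel([.5378,.1592,.208])
E
python3 -m pendant '[[0,0,0.005,0,0],[0,0,0.008,0,0],[0,0,0.005,-0.005,0],[0,0,0,-0.015,0],[0,0,0,-0.02,0],[0,0,0,-0.03,0],[0,0,0.01,-0.03,0],[0,0,0.01,-0.02,0],[0,0,0.01,0,0],[0,0,0,0,0],[0,0,0,0,0]]'
python3 - <<'E'
from h import *
I,_=bot.read_camera("wrist");cv2.imwrite("pics/w4.png",I)
for d in bot.pinpoint("scale_switch_ridge","wrist")[:2]:print(round(d["score"],2),np.round(d["at"],1),np.round(world("wrist",d["at"],None,.039),4))
I,_=bot.read_camera("top");cv2.imwrite("pics/t2.png",cv2.resize(I[120:240,170:390],(770,420),interpolation=cv2.INTER_CUBIC))
E
```

```text
t: 5.42
eef_pos: [0.5425, 0.1267, 0.2067]
tool_rot: [-0.0, -0.077, 0.997, -0.0]
contact_force: [-0.5, 0.0, 0.7]
gripper_width: -0.001
grasp_force: 0.0
0.91 [279.8 262.9] [0.5432 0.1109 0.039 ]
t 5.52 tcp [0.5425 0.1269 0.2067] yaxis ang 98.82 toolshift mm [-0.3 32.6 -1.3] F [ 0.4  0.4 -1.5]
t: 6.43
eef_pos: [0.5345, 0.1753, 0.3262]
tool_rot: [-0.0, -0.078, 0.997, -0.0]
contact_force: [0.6, -0.3, -0.2]
gripper_width: -0.001
grasp_force: 0.0
0.84 [236.6 195.3] [0.5426 0.1108 0.039 ]
```

View pics/w4.png

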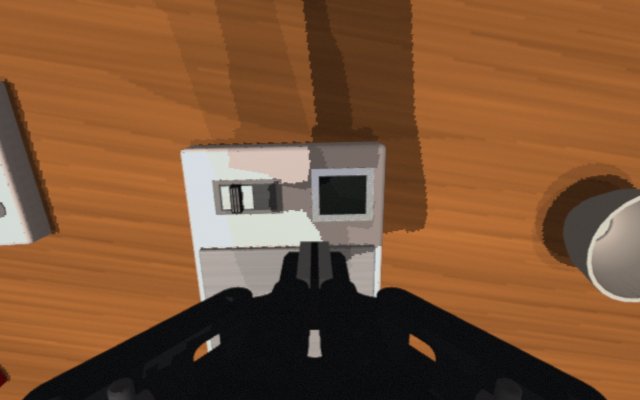

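View pics/t2.png

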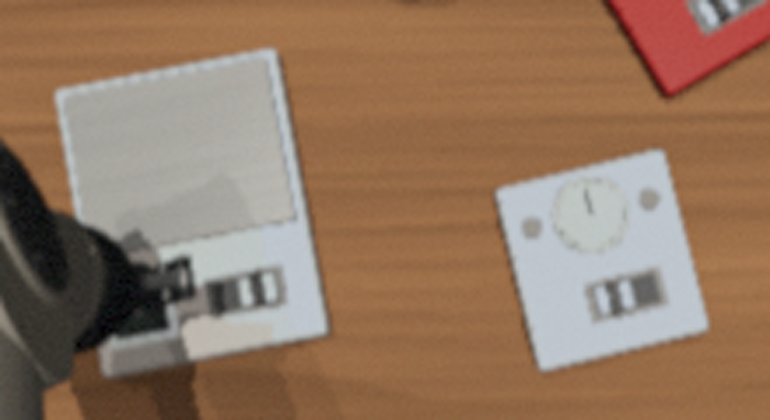

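The scale's ridge is now at the far end of its slot (wrist (237,197), top crop (258,290)), 18 mm from where it started. The timer's ridge (crop (614,297)) is still at OFF, and the gripper is clear of everything.

```bash
python3 -c "
from station import bot
print(bot.hand_in())"
```

```text
the job is handed in; nothing more can be done
None
```

The scale's switch is at its ON end (about 18 mm of travel by the wrist camera), the timer's switch was left at OFF, the gripper is clear, and I handed the job in at about 6.5 s; the hand-in returned no verdict.

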